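Index the dosing arm to its next notch and clamp it

TASK

Move the dosing arm from the rinse beaker to the culture dish: pull the index ring up, swing the arm round until the spring bolt drops fully home in the next notch, without forcing the arm on against it, then turn the cam lever until the cam's high point presses the brake shoe in. Leave the beaker and the dish standing where they are.

Things in the scene. Friction and masses are not known exactly. Their poses are not given: they have to be found in the camera images.
- index_stand: grey cast dosing stand, base plate 112 x 178 x 14 mm, fixed; origin at bench level on the axis of its upright column (the arm's swing axis), z up. In its frame the cam lever's upright pivot is at x 0, y -78 mm, and the brake shoe between pivot and column slides along +y. A quadrant rail (22 mm wide, middle radius 85 mm, top at 86 mm) runs under the arm; the column's cap reaches 148 mm
- swing_arm (a joint): angle of the flat aluminium arm (24 wide, 16 thick, 155 mm long, underside 100 mm above the bench) about the column, rad; 0 = start, index bolt in the first notch; grows anticlockwise from above, -0.09 to 1.19, friction 0.1 N m. The next notch, in an adjustable segment clamped over the rail, is anywhere from 0.70 to 0.98: let down on the rail, the bolt rides along it and drops in by itself
- pull_ring: pull ring with its steel index bolt, sliding up and down in the arm on a spring that pushes it down with about 6 N when home and 11 N at the upper stop, 15 mm higher; riding on the rail it stands 9 mm higher than home. The bolt is 14 mm wide along the swing, its foot bevelled 2 mm; the notches are 17 mm long, 9 mm deep. Origin at bench level below the ring when home; x radially outwards, z up
- ring_center (a point): centre of the upright pull ring on the arm, 85 mm from the column axis, 167 mm above the bench when the bolt is home: outer diameter 40, wire 9, hole 22 mm. The ring's plane is upright and contains the column axis, so its 9 mm thickness lies along the direction of swing; it does not turn on the arm. Below it the bolt's steel barrel (25 mm thick) reaches 137 mm
- nozzle_tip (a point): lower end of the dropping head's nozzle at the arm's tip, 140 mm from the column axis, 78 mm above the bench; the head above it is 32 mm thick and reaches 165 mm. It starts over the beaker and comes over the dish
- cam_lever (a joint): angle of the cam lever about its upright pivot, rad; grows clockwise from above. At 1.48 the cam's high point is square on the shoe (lever pointing 172 degrees anticlockwise from the stand's x axis); stop at 1.69. Within 0.25 rad of 1.48 the shoe is in far enough. Starts between -0.17 and 0.17, shoe not yet touched, and stays where it is left; turning takes up to 0.35 N m
- lever_knob (a point): middle of the grip of the cam lever, an upright black handle 20 mm thick standing on the lever's end from 134 to 174 mm above the bench (this point at 156 mm), 62 mm from the lever's pivot. It does not spin on the lever
- brake_shoe (a joint): travel of the sprung brake shoe towards the arm's hub, m: 0 = off, 0.0075 = against the hub, pressed in by the cam's high point
- rinse_beaker: small glass beaker, 56 mm wide, 69 mm tall, loose on the bench under the start position of the dropping head; origin under its middle
- culture_dish: covered culture dish, 90 mm wide, 14 mm high, loose on the bench where the dropping head must come; origin under its middle

How it is judged:
On the way, in this order (a step that is already met when the one before it is completed fails the run):
1. the arm stands in the next notch with the index bolt fully home (value of joint swing_arm above 0.6 rad and z of ring_center in the frame of index_stand below 0.169 m), for 0.2 s.
2. the cam's high point presses the brake shoe in (all of step 1 and value of joint brake_shoe above 0.007 m), for 0.2 s.
At the end, for the whole second after the job is handed in: The arm stands in the next notch (swung more than 0.6 rad) with the index bolt home (ring within 2 mm of its lowest height), the brake shoe is pressed in by the cam's high point (more than 7 mm), and beaker and dish stand upright within 20 mm of where they were (all of step 2 and angle between rinse_beaker's own z axis and vertical below 0.15 rad and distance of each of rinse_beaker, culture_dish from where it was at the start of the episode below 0.02 m); the robot touches nothing.
It fails at once if the beaker or the dish is knocked away (distance of any of rinse_beaker, culture_dish from where it was at the start of the episode above 0.03 m or angle between rinse_beaker's own z axis and vertical above 0.5 rad).
It fails at once if the arm is forced on against the notch after the bolt has dropped in (bolt pressed on the far wall of the next notch) (contact force between pull_ring and setting_segment_c3 above 50 N).
It also fails if it takes over 48 s, if anything falls off the work surface, if the arm or the gripper's body presses on something with over 40 N, if the wrist force passes 120 N, or if a joint passes its speed limit or range.

ROBOT

A 7-joint arm with a two-finger parallel gripper is mounted at the origin on a cart in front of the work surface, level with it; the furniture and walls round the work are solid. World frame = base frame: x ahead of the robot, y to its left, z up, the work surface at z = 0. Lengths are in m, angles in rad, forces in N, time in s.
With the tool pointing down it reaches from about 0.425 to 0.925 m from the base axis. Payload 6.8 kg.
Tool frame: the origin (TCP) lies at the very end of the fingers, on their centre line; the grasp point (between the pads) lies 19 mm behind it; z points along the fingers, y is the line along which they close (so a half turn about z gives the same grasp; the last joint's range is limited). The gripper opens to 85 mm and grips with 20 to 120 N. Pads are 22 mm wide; open, the fingers measure 114 mm over their backs; the gripper's body (76 mm by 85 mm) begins 54 mm behind the grasp point. The pads swing forward as they close: fully open they stand 13 mm farther back than shut.
Start: joints at [-1.307, 0.477, 0.022, 1.555, -0.011, 1.109, -0.083], TCP at [0.245, 0.629, 0.231] pointing down, gripper open.
Joint ranges: [-2.96, 2.96], [-0.34, 2.1], [-1.41, 1.46], [0.24, 2.44], [-1.37, 4.51], [0.17, 1.92], [-2.96, 2.96]. Speed limits (rad/s): [2.39, 2.39, 3.14, 3.14, 3.14, 3.14, 3.14].

INTERFACE

Orientations are given as a unit quaternion [w, x, y, z].
In Python, from station import bot gives the robot as it stands.
- The arm moves only by the tool apply_moves, never from a script. Its argument "deltas" is a list of rows, each a list of 3 entries, a list of its own where there are three numbers: the closure, from 0 (fully open) to 1 (shut), then the shift along the tool's x, y, z in units of 0.2 m (1.0 is 0.2 m), then the turn about the tool's z in units of 2 pi rad (1.0 is 2 pi rad). A call has 1 to 12 rows; each row is the pose to reach, as a shift and turn from the pose commanded when the call began, along the tool's axes at that moment, turning the shorter way round; what a row does not reach only later rows make up. A row lasts 1/10 s, in which the tool goes at most 50 mm and 8.59 degrees, less where a joint would pass 70% of its speed; a pose out of reach is approached as far as the arm can. A call with a number of a shift or a turn outside -1 to 1 is refused whole. A call with a gripper value outside its range is refused whole. The fingers move at their own pace and stop on an object; "squeeze" is the grip in N (left out, the last holds). Time passes only in rows, so rows that repeat a pose let the fingers close. It gives the time, the measured TCP pose, the force, the opening and the grip force at its end, in the units of the state.
- bot.get_obs(): the state, without advancing time (a new reading comes with each control period).
- bot.read_camera(name): name is "scene" or "top"; returns a dict with "color" (400x640x3 uint8, red, green, blue), "intrinsics" (3x3 intrinsics, pixels), "pose" (4x4, takes a point from camera to world coordinates). Camera axes: x right, y down, z forward; pixel columns grow to the right and rows downward; lengths in m; the calibration is good to about 2 mm. A picture is of the moment at which its call begins. There is no depth.
- bot.hand_in(): hands the job in; it is judged then, once.
Trained networks look in a picture, given as the dict that the camera call returned (one of the last four; its "shot" number tells which), for a name from the list of things; names that differ only in an ending like _2 or _b are one class to them, and where a whole thing is asked for, a point or a joint stands for the part that bears it (a point fixed in the world has none). Each returns a list of dicts, best first, with "confidence" (0 to 1); they miss things now and then, are a little off and sometimes report something else, mostly with a low value. They report only what shows in the picture. A call takes as long as a camera call.
- bot.look_for(picture, target): "point" ([x, y, z] in m, in world coordinates, good to about 4 mm: the middle of the surface that is visible of it).
The state is a dict: "t": time; "q": joint angles; "joint_vel": joint speeds; "joint_torque": joint torques, N m; "eef_pos": TCP position; "tool_rot": TCP orientation; "contact_force": force on the tool from outside, world axes, zero at the start; "torque": the same for the moment, N m; "gripper_width": opening from 0.0 (shut) to 1.0 (fully open); "grasp_force": force on a finger pad.
Only numpy, scipy, OpenCV 4.12 (cv2) and the standard library are available. Lean on these libraries where they do the work, as an engineer would, in place of code of your own. Each camera call takes 0.05 s, during which the arm holds its last target. There are 200 camera calls.

## Working session

There is one attempt and no reset: what is moved stays moved. The work goes in short steps, Python scripts to look and compute and a tool call to move; the robot and the scene stay as the last step left them, time stands still between calls to the robot, and variables do not carry over. Pictures are saved under pics/ and viewed, at most 10 in all, crops included, and the job is handed in when it is done.

Besides the shell and the picture viewer there is one more tool, called after "Request:" as name(argument=value, ...) on one line, values as JSON. apply_moves: Moves the arm, as the interface text tells. Its arguments: {"type":"object","properties":{"deltas":{"type":"array","items":{"type":"array"}},"squeeze":{"type":"number"}},"required":["deltas"]}

```bash
mkdir -p pics
python3 - <<'E'
from station import bot
import cv2,numpy as np
o=bot.get_obs();print({k:np.round(v,3).tolist() for k,v in o.items()})
for n in ["scene","top"]:
    p=bot.read_camera(n);cv2.imwrite(f"pics/{n}0.png",p["color"][:,:,::-1])
    print(n,np.round(p["pose"],3).tolist(),np.round(p["intrinsics"],1).tolist())
    for t in ["index_stand","ring_center","pull_ring","lever_knob","nozzle_tip","rinse_beaker","culture_dish","swing_arm","cam_lever"]:
        print(t,[(np.round(d["point"],3).tolist(),round(d["confidence"],2)) for d in bot.look_for(p,t)[:2]])
E
```

```text
{'t': 0.0, 'q': [-1.307, 0.478, 0.022, 1.556, -0.011, 1.109, -0.083], 'joint_vel': [0.001, -0.001, -0.001, -0.001, 0.001, -0.0, -0.0], 'joint_torque': [-0.001, -59.645, 1.608, -28.12, 0.013, 0.009, 0.0], 'eef_pos': [0.245, 0.628, 0.23], 'tool_rot': [-0.0, 0.185, 0.983, -0.001], 'contact_force': [0.013, 0.114, 0.147], 'torque': [0.002, 0.003, 0.007], 'grasp_force': 0.0, 'gripper_width': 0.997}
scene [[0.836, -0.27, 0.478, 0.09], [-0.549, -0.412, 0.727, -0.346], [0.0, -0.87, -0.493, 0.578], [0.0, 0.0, 0.0, 1.0]] [[473.1, 0.0, 311.2], [0.0, 473.1, 204.1], [0.0, 0.0, 1.0]]
index_stand [([0.567, 0.271, 0.076], 0.76)]
ring_center [([0.544, 0.368, 0.162], 0.76)]
pull_ring [([0.547, 0.365, 0.161], 0.62)]
lever_knob [([0.597, 0.21, 0.132], 0.67), ([0.549, 0.364, 0.12], 0.59)]
nozzle_tip [([0.548, 0.365, 0.12], 0.73)]
rinse_beaker [([0.517, 0.406, 0.045], 0.66)]
culture_dish [([0.468, 0.315, 0.012], 0.74)]
swing_arm [([0.549, 0.365, 0.121], 0.56)]
cam_lever [([0.594, 0.204, 0.138], 0.78)]
top [[0.079, -0.972, 0.219, 0.352], [-0.997, -0.078, 0.013, 0.297], [0.005, -0.22, -0.976, 0.949], [0.0, 0.0, 0.0, 1.0]] [[405.6, 0.0, 325.4], [0.0, 405.6, 198.3], [0.0, 0.0, 1.0]]
index_stand [([0.569, 0.277, 0.083], 0.97)]
ring_center [([0.546, 0.371, 0.177], 0.71)]
pull_ring [([0.548, 0.37, 0.175], 0.61)]
lever_knob [([0.6, 0.204, 0.132], 0.71)]
nozzle_tip [([0.544, 0.367, 0.13], 0.74)]
rinse_beaker [([0.514, 0.415, 0.023], 0.64)]
culture_dish [([0.465, 0.326, 0.012], 0.68), ([0.548, 0.367, 0.175], 0.28)]
swing_arm [([0.544, 0.364, 0.131], 0.75), ([0.602, 0.204, 0.13], 0.48)]
cam_lever [([0.599, 0.203, 0.132], 0.71)]
```

View pics/scene0.png

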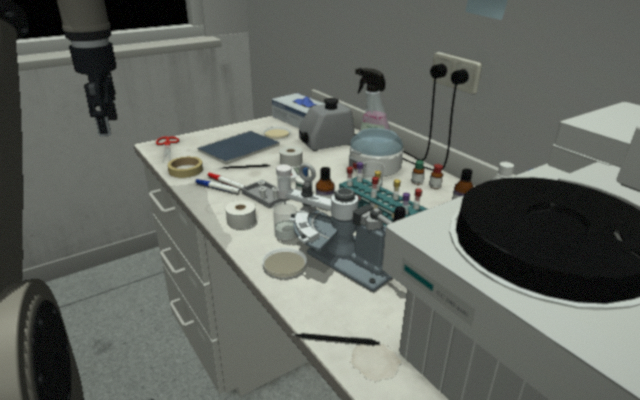

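View pics/top0.png

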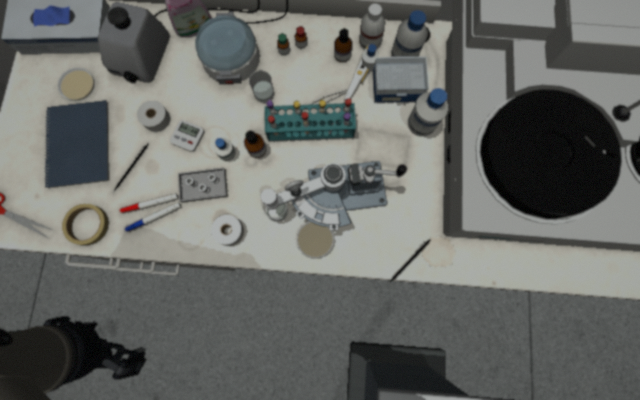

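The top view shows the column cap near (335,175), dropping head near (270,203), lever knob near (401,170), dish (316,240) and beaker (282,212). I'll zoom in for precision.

```bash
cat > h.py <<'E'
import numpy as np,cv2
from station import bot
def ray(p,u,v,z):
    d=p["pose"][:3,:3]@np.linalg.solve(p["intrinsics"],[u,v,1.]);c=p["pose"][:3,3]
    return c+d*(z-c[2])/d[2]
def proj(p,X):
    c=np.linalg.inv(p["pose"])@np.r_[X,1];q=p["intrinsics"]@c[:3];return q[:2]/q[2]
E
python3 - <<'E'
from h import *
p=bot.read_camera("top")
a=p["color"][145:255,250:420,::-1];cv2.imwrite("pics/c1.png",cv2.resize(a,None,fx=4.7,fy=4.7,interpolation=cv2.INTER_CUBIC))
p=bot.read_camera("scene")
a=p["color"][150:300,250:420,::-1];cv2.imwrite("pics/c2.png",cv2.resize(a,None,fx=4,fy=4,interpolation=cv2.INTER_CUBIC))
E
```

```text
(no output)
```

View pics/c1.png

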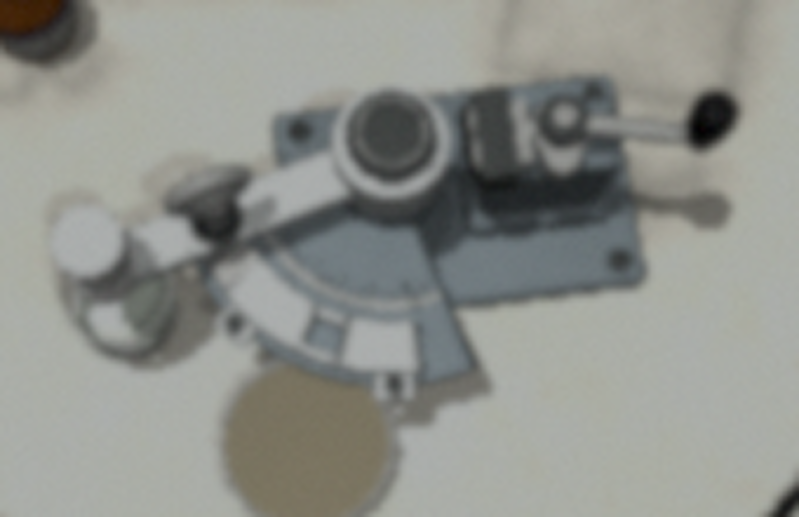

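View pics/c2.png

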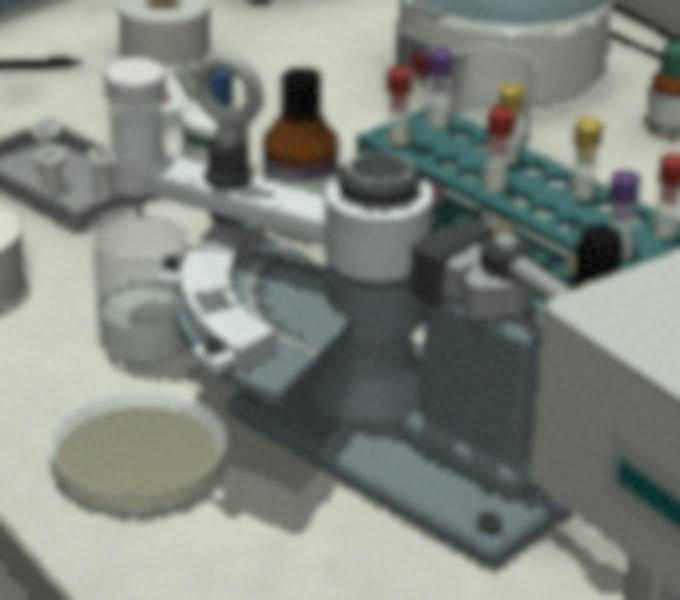

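Crop 1 (top): cap (390,132), head top (88,240), knob top (716,108), ring about (207,185), gap in the segment (next notch) (323,330). Crop 2 (scene): ring centre (232,92), cap top (380,168), knob top (602,235), head top (137,72).

Run:
```python
from h import *
P={"top":bot.read_camera("top"),"scene":bot.read_camera("scene")}
t=lambda u,v:(250+u/4.7,145+v/4.7)
s=lambda u,v:(250+u/4,150+v/4)
for n,cam,px,z in [("cap","top",t(390,132),.148),("cap","scene",s(380,172),.148),("head","top",t(88,240),.165),("head","scene",s(137,72),.165),
 ("knob","top",t(716,108),.174),("knob","scene",s(602,235),.172),("ring","top",t(207,185),.172),("ring","scene",s(232,92),.167),("notch","top",t(323,330),.088),("notch","scene",s(215,298),.088),
 ("c0","top",t(282,115),.014),("c1","top",t(612,80),.014),("c2","top",t(642,280),.014),("pivot","top",t(565,115),.14),("pivotB","top",t(565,115),.12),("dish","top",t(309,445),.014)]:
    print(n,cam,np.round(ray(P[cam],*px,z),4))
```

```text
cap top [0.5863 0.296  0.148 ]
cap scene [0.5853 0.289  0.148 ]
head top [0.524  0.4194 0.165 ]
head scene [0.5269 0.4191 0.165 ]
knob top [0.6003 0.159  0.174 ]
knob scene [0.6027 0.1556 0.172 ]
ring top [0.55   0.3711 0.172 ]
ring scene [0.5525 0.3692 0.167 ]
notch top [0.5073 0.3195 0.088 ]
notch scene [0.5087 0.3175 0.088 ]
c0 top [0.6301 0.3515 0.014 ]
c1 top [0.6623 0.1843 0.014 ]
c2 top [0.5587 0.1642 0.014 ]
pivot top [0.6027 0.2194 0.14  ]
pivotB top [0.6089 0.2175 0.12  ]
dish top [0.463  0.3236 0.014 ]
```

Fitted: column at about (0.586,0.293), stand yaw about 11°, arm at about 115.6°, next notch about 0.81 rad further on. The knob is at (0.6015,0.158). Moving above the ring.

```bash
cat >> h.py <<'E'
from scipy.spatial.transform import Rotation as Ro
C=np.array([.586,.293]); A0=115.6
def rows(T,base=None):
    """T: targets (x,y,z,yaw of tool y in deg) -> shift rows, turn"""
    o=bot.get_obs(); R=Ro.from_quat(np.r_[o["tool_rot"][1:],o["tool_rot"][0]]).as_matrix()
    p=np.array(o["eef_pos"]) if base is None else base[:3]
    y0=np.degrees(np.arctan2(R[1,1],R[0,1])) 
    print("at",np.round(p,4),"yaw",round(y0,1),"F",np.round(o["contact_force"],1),"t",round(o["t"],2),"w",np.round(o["gripper_width"],3))
    for t in T:
        d=R.T@(np.array(t[:3])-p)/.2; print(np.round(d,4).tolist(), round(-((t[3]-y0+180)%360-180)/360,4))
def ringpose(a,z,off=0,r=.085):
    """arm angle a rad past start; off = tangential offset m (ccw)"""
    g=np.radians(A0)+a; q=C+r*np.r_[np.cos(g),np.sin(g)]+off*np.r_[-np.sin(g),np.cos(g)]
    return [*q,z,A0+np.degrees(a)-90]
E
python3 -c "
from h import *
rows([ringpose(0,.25)])"
```

```text
at [0.2452 0.6289 0.2313] yaw 68.7 F [ 0.1  0.9 -0.4] t 1.2 w 1.0
[-1.8872, -0.6553, -0.0935] 0.1197
```

Request:
apply_moves(deltas=[[0.3, [-0.25, -0.08, -0.04], 0.02], [0.3, [-0.5, -0.16, -0.08], 0.04], [0.3, [-0.75, -0.24, -0.09], 0.06], [0.3, [-0.98, -0.32, -0.0935], 0.08]])

```text
t: 1.6
eef_pos: [0.4005, 0.5018, 0.2506]
tool_rot: [0.0, 0.426, 0.905, 0.001]
contact_force: [0.8, -0.2, -0.2]
gripper_width: 0.703
grasp_force: 0.0
```

```bash
python3 -c "
from h import *
rows([ringpose(0,.25)])"
```

```text
at [0.4005 0.5018 0.2506] yaw 39.6 F [ 0.8 -0.2 -0.2] t 1.6 w 0.703
[-0.9833, 0.152, 0.0027] 0.0389
```

Request:
apply_moves(deltas=[[0.4, [-0.25, 0.04, 0.0], 0.02], [0.4, [-0.5, 0.08, 0.0], 0.035], [0.4, [-0.75, 0.115, 0.0], 0.0389], [0.4, [-0.975, 0.15, 0.0], 0.0389], [0.4, [-0.975, 0.15, 0.0], 0.0389], [0.4, [-0.975, 0.15, 0.0], 0.0389]])

```text
t: 2.2
eef_pos: [0.5481, 0.371, 0.2498]
tool_rot: [0.0, 0.532, 0.847, -0.0]
contact_force: [-0.5, 1.4, -0.6]
gripper_width: 0.599
grasp_force: 0.0
```

Run:
```python
from h import *
rows([ringpose(0,.148)])
p=bot.read_camera("top")
a=p["color"][120:260,250:420,::-1];cv2.imwrite("pics/c3.png",cv2.resize(a,None,fx=4,fy=4,interpolation=cv2.INTER_CUBIC))
for n in ["top","scene"]:
    p=bot.read_camera(n);print([(np.round(d["point"],3).tolist(),round(d["confidence"],2)) for d in bot.look_for(p,"ring_center")[:2]])
a=p["color"][110:260,250:420,::-1];cv2.imwrite("pics/c4.png",cv2.resize(a,None,fx=4,fy=4,interpolation=cv2.INTER_CUBIC))
```

```text
at [0.5481 0.371  0.2498] yaw 25.7 F [-0.5  1.4 -0.6] t 2.2 w 0.599
[-0.0086, 0.0022, 0.5092] 0.0003
[]
[([0.546, 0.365, 0.163], 0.81), ([0.596, 0.208, 0.134], 0.45)]
```

View pics/c4.png

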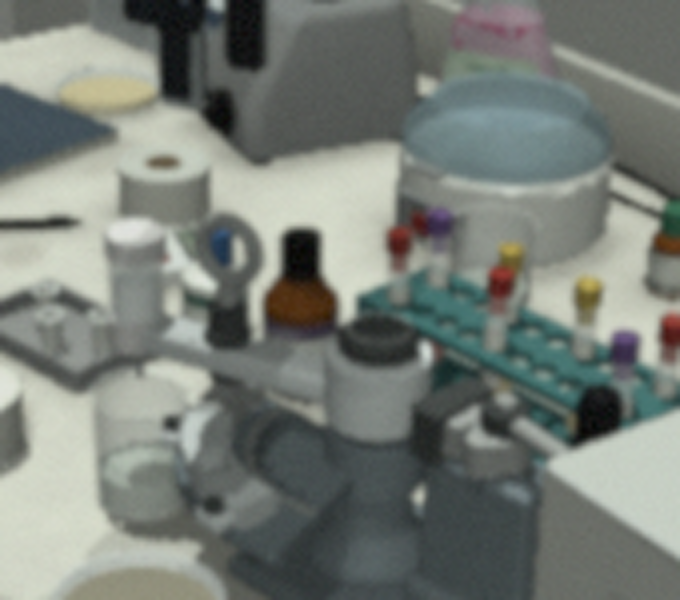

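The fingers (crop columns ~175 and ~245) straddle the ring (232,250) from above. Descending and gripping.

Request:
apply_moves(deltas=[[0.4, [-0.008, 0.002, 0.17], 0.0], [0.4, [-0.008, 0.002, 0.34], 0.0], [0.4, [-0.008, 0.002, 0.5], 0.0], [0.7, [-0.008, 0.002, 0.5], 0.0], [0.8, [-0.008, 0.002, 0.5], 0.0]], squeeze=50)

```text
t: 2.95
eef_pos: [0.5476, 0.372, 0.1502]
tool_rot: [-0.0, 0.53, 0.848, -0.0]
contact_force: [0.5, 0.1, 0.9]
gripper_width: 0.268
grasp_force: 0.0
```

Request:
apply_moves(deltas=[[1.0, [0, 0, 0], 0], [1.0, [0, 0, 0], 0], [1.0, [0, 0, 0], 0], [1.0, [0, 0, 0], 0], [1.0, [0, 0, 0], 0], [1.0, [0, 0, 0], 0]])

```text
t: 3.55
eef_pos: [0.5495, 0.3726, 0.152]
tool_rot: [0.001, 0.53, 0.848, 0.002]
contact_force: [2.1, 2.8, 7.1]
gripper_width: 0.094
grasp_force: 49.6
```

Run:
```python
from h import *
rows([ringpose(0,.148)])
o=bot.get_obs();print(o["grasp_force"],o["gripper_width"])
p=bot.read_camera("scene")
a=p["color"][110:260,250:420,::-1];cv2.imwrite("pics/c5.png",cv2.resize(a,None,fx=4,fy=4,interpolation=cv2.INTER_CUBIC))
```

```text
at [0.5495 0.3726 0.152 ] yaw 25.9 F [2.1 2.8 7.1] t 3.55 w 0.094
[-0.0127, -0.0075, 0.0199] 0.0009
49.579233162985474 0.09409580905993256
```

View pics/c5.png

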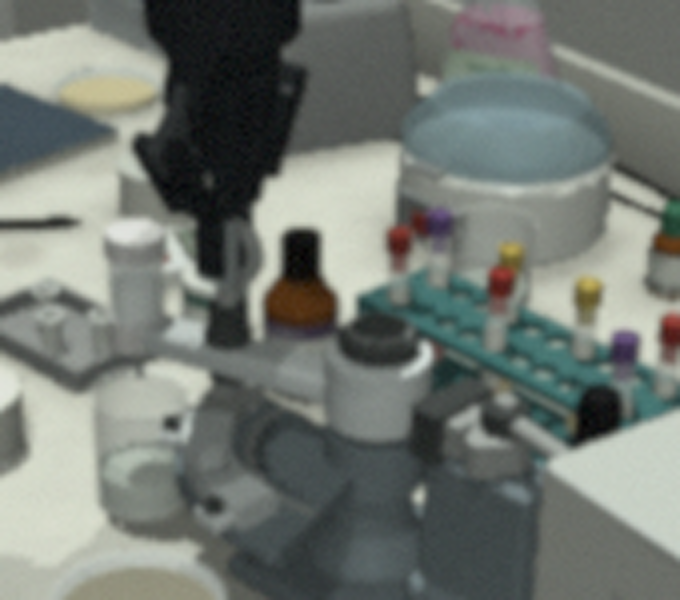

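Fingers hold the outer half of the ring (crop ~(220,260)), width ≈ 9 mm, grip 50 N. Lifting 13 mm.

Request:
apply_moves(deltas=[[1.0, [0, 0, -0.02], 0], [1.0, [0, 0, -0.04], 0], [1.0, [0, 0, -0.06], 0], [1.0, [0, 0, -0.065], 0], [1.0, [0, 0, -0.065], 0]])

```text
t: 4.1
eef_pos: [0.5484, 0.372, 0.1621]
tool_rot: [0.0, 0.53, 0.848, 0.001]
contact_force: [6.8, 5.8, -9.2]
gripper_width: 0.087
grasp_force: 50.5
```

Run:
```python
from h import *
# rotate about C by steps, from commanded pose assumed = measured
o=bot.get_obs();p=np.array(o["eef_pos"]);v=p[:2]-C
print(np.hypot(*v),np.degrees(np.arctan2(v[1],v[0])))
T=[]
for a in np.arange(.05,.41,.05):
    c,s=np.cos(a),np.sin(a); T.append([*(C+np.array([[c,-s],[s,c]])@v),p[2],25.9+np.degrees(a)])
rows(T)
p=bot.read_camera("scene")
print([np.round(d["point"],3).tolist() for d in bot.look_for(p,"ring_center")[:2]])
```

```text
0.08746713643430883 115.43202851000996
at [0.5484 0.372  0.1621] yaw 26.0 F [ 6.8  5.8 -9.2] t 4.1 w 0.087
[-0.0003, -0.0219, -0.0] -0.0078
[-0.0018, -0.0437, -0.0001] -0.0157
[-0.0043, -0.0654, -0.0001] -0.0237
[-0.0079, -0.087, -0.0001] -0.0316
[-0.0126, -0.1083, -0.0002] -0.0396
[-0.0183, -0.1294, -0.0002] -0.0476
[-0.0251, -0.1502, -0.0002] -0.0555
[-0.0329, -0.1706, -0.0003] -0.0635
[[0.548, 0.358, 0.168]]
```

Request:
apply_moves(deltas=[[1.0, [0, 0, -0.01], 0], [1.0, [0.0, -0.022, -0.01], -0.008], [1.0, [-0.002, -0.044, -0.01], -0.016], [1.0, [-0.004, -0.065, -0.01], -0.024], [1.0, [-0.008, -0.087, -0.01], -0.032], [1.0, [-0.008, -0.087, -0.01], -0.032]])

```text
t: 4.8
eef_pos: [0.5333, 0.362, 0.1637]
tool_rot: [0.001, 0.442, 0.897, 0.0]
contact_force: [7.0, 4.7, -10.7]
gripper_width: 0.097
grasp_force: 53.1
```

```bash
cat >> h.py <<'E'
def swing(A,dz=0,doff=0):
    o=bot.get_obs();p=np.array(o["eef_pos"]);v=p[:2]-C
    print("r",np.hypot(*v),"ang",np.degrees(np.arctan2(v[1],v[0]))-A0)
    R=Ro.from_quat(np.r_[o["tool_rot"][1:],o["tool_rot"][0]]).as_matrix();y0=np.degrees(np.arctan2(R[1,1],R[0,1]))
    T=[]
    for a in A:
        c,s=np.cos(a),np.sin(a);T.append([*(C+np.array([[c,-s],[s,c]])@v),p[2]+dz,y0+np.degrees(a)])
    rows(T)
E
python3 - <<'E'
from h import *
swing(np.arange(.05,.41,.05))
p=bot.read_camera("scene")
for n in ("ring_center","nozzle_tip"):print([np.round(d["point"],3).tolist() for d in bot.look_for(p,n)[:2]])
E
```

```text
r 0.08677493897329329 ang 11.782746674117845
at [0.5333 0.362  0.1637] yaw 37.6 F [  7.    4.7 -10.7] t 4.8 w 0.097
[-0.0005, -0.0217, -0.0] -0.008
[-0.002, -0.0433, -0.0] -0.0159
[-0.0047, -0.0649, -0.0] -0.0239
[-0.0084, -0.0862, -0.0] -0.0318
[-0.0132, -0.1074, -0.0] -0.0398
[-0.019, -0.1283, -0.0001] -0.0477
[-0.0258, -0.1489, -0.0001] -0.0557
[-0.0337, -0.1691, -0.0001] -0.0637
[[0.535, 0.348, 0.166]]
[[0.535, 0.356, 0.121]]
```

The arm follows (0.21 rad). Continue to ~0.6 rad.

Request:
apply_moves(deltas=[[1.0, [0.0, -0.022, 0], -0.008], [1.0, [-0.002, -0.043, 0], -0.016], [1.0, [-0.005, -0.065, 0], -0.024], [1.0, [-0.008, -0.086, 0], -0.032], [1.0, [-0.013, -0.107, 0], -0.04], [1.0, [-0.019, -0.128, 0], -0.048], [1.0, [-0.026, -0.149, 0], -0.056], [1.0, [-0.034, -0.169, 0], -0.064], [1.0, [-0.034, -0.169, 0], -0.064], [1.0, [-0.034, -0.169, 0], -0.064]])

```text
t: 5.95
eef_pos: [0.5119, 0.3355, 0.1641]
tool_rot: [0.001, 0.255, 0.967, 0.0]
contact_force: [9.7, 2.5, -10.3]
gripper_width: 0.09
grasp_force: 51.8
```

Run:
```python
from h import *
swing([.03,.06,.1])
p=bot.read_camera("top")
a=p["color"][145:255,250:420,::-1];cv2.imwrite("pics/c6.png",cv2.resize(a,None,fx=4.7,fy=4.7,interpolation=cv2.INTER_CUBIC))
p=bot.read_camera("scene")
a=p["color"][110:260,250:420,::-1];cv2.imwrite("pics/c7.png",cv2.resize(a,None,fx=4,fy=4,interpolation=cv2.INTER_CUBIC))
for n in ("ring_center","nozzle_tip"):print([np.round(d["point"],3).tolist() for d in bot.look_for(p,n)[:2]])
```

```text
r 0.08541416920339355 ang 34.58126595840437
at [0.5119 0.3355 0.1641] yaw 60.5 F [  9.7   2.5 -10.3] t 5.95 w 0.09
[-0.0001, -0.0128, -0.0] -0.0048
[-0.0006, -0.0256, -0.0] -0.0095
[-0.0019, -0.0426, -0.0] -0.0159
[[0.506, 0.327, 0.172], [0.47, 0.316, 0.01]]
[[0.51, 0.327, 0.12]]
```

View pics/c7.png

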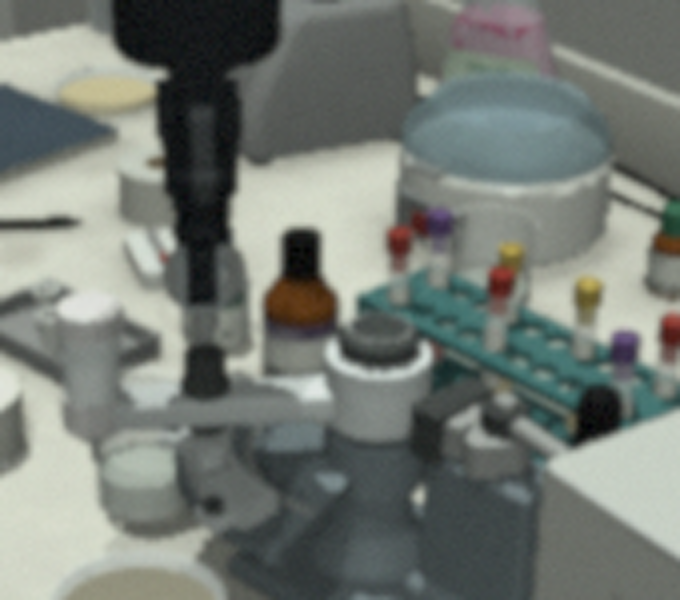

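Arm is at ≈0.60 rad with the ring up, short of the notch. Let it down on the rail and loosen the fingers to a cage.

Request:
apply_moves(deltas=[[1.0, [0, 0, 0.01], 0], [1.0, [0, 0, 0.015], 0], [0.82, [0, 0, 0.015], 0], [0.82, [0, 0, 0.015], 0], [0.82, [0, 0, 0.015], 0]])

```text
t: 6.65
eef_pos: [0.51, 0.3359, 0.1619]
tool_rot: [-0.0, 0.255, 0.967, -0.0]
contact_force: [0.4, 0.2, -0.0]
gripper_width: 0.178
grasp_force: 0.0
```

Run:
```python
from h import *
swing(np.arange(.02,.25,.02))
p=bot.read_camera("scene")
for n in ("ring_center","nozzle_tip"):print([np.round(d["point"],3).tolist() for d in bot.look_for(p,n)[:2]])
```

```text
r 0.08729838698053607 ang 34.938131123115824
at [0.51   0.3359 0.1619] yaw 60.4 F [ 0.4  0.2 -0. ] t 6.65 w 0.178
[-0.0001, -0.0087, 0.0] -0.0032
[-0.0004, -0.0175, 0.0] -0.0064
[-0.0008, -0.0262, 0.0] -0.0095
[-0.0015, -0.0349, 0.0] -0.0127
[-0.0023, -0.0436, 0.0] -0.0159
[-0.0032, -0.0522, 0.0] -0.0191
[-0.0044, -0.0609, 0.0] -0.0223
[-0.0057, -0.0695, 0.0] -0.0255
[-0.0072, -0.0781, 0.0001] -0.0286
[-0.0089, -0.0867, 0.0001] -0.0318
[-0.0107, -0.0952, 0.0001] -0.035
[-0.0127, -0.1037, 0.0001] -0.0382
[[0.511, 0.327, 0.169]]
[[0.51, 0.328, 0.118]]
```

Request:
apply_moves(deltas=[[0.82, [0.0, -0.009, 0], -0.003], [0.82, [0.0, -0.0175, 0], -0.006], [0.82, [-0.001, -0.026, 0], -0.0095], [0.82, [-0.0015, -0.035, 0], -0.0125], [0.82, [-0.002, -0.0435, 0], -0.016], [0.82, [-0.003, -0.052, 0], -0.019], [0.82, [-0.003, -0.052, 0], -0.019]])

```text
t: 7.5
eef_pos: [0.5059, 0.3268, 0.162]
tool_rot: [0.0, 0.197, 0.98, 0.0]
contact_force: [2.0, 2.5, -1.3]
gripper_width: 0.182
grasp_force: 1.9
```

```bash
cat > chk.py <<'E'
from h import *
swing(np.arange(.015,.12,.015))
for c in ("scene","top"):
    p=bot.read_camera(c)
    for n in ("ring_center","nozzle_tip"):print(c,[np.round(d["point"],3).tolist() for d in bot.look_for(p,n)[:1]])
E
python3 chk.py
```

```text
r 0.0869265703150826 ang 41.49996454971759
at [0.5059 0.3268 0.162 ] yaw 67.3 F [ 2.   2.5 -1.3] t 7.5 w 0.182
[-0.0, -0.0065, -0.0] -0.0024
[-0.0001, -0.013, -0.0] -0.0048
[-0.0004, -0.0196, -0.0] -0.0072
[-0.0007, -0.0261, -0.0] -0.0095
[-0.0011, -0.0326, -0.0] -0.0119
[-0.0016, -0.0391, -0.0] -0.0143
[-0.0022, -0.0456, -0.0] -0.0167
scene [[0.569, 0.272, 0.076]]
scene [[0.505, 0.323, 0.117]]
top []
top [[0.453, 0.347, 0.164]]
```

Request:
apply_moves(deltas=[[0.82, [0.0, -0.0045, 0], -0.0016], [0.82, [0.0, -0.009, 0], -0.0032], [0.82, [0.0, -0.013, 0], -0.0048], [0.82, [0.0, -0.013, 0], -0.0048]])

```text
t: 8.2
eef_pos: [0.5051, 0.3246, 0.162]
tool_rot: [0.0, 0.182, 0.983, 0.0]
contact_force: [3.9, 2.9, -1.3]
gripper_width: 0.18
grasp_force: 2.2
```

Request:
apply_moves(deltas=[[0.82, [0.0, -0.0045, 0], -0.0016], [0.82, [0.0, -0.009, 0], -0.0032], [0.82, [0.0, -0.009, 0], -0.0032]])

```text
t: 8.5
eef_pos: [0.5044, 0.3227, 0.1618]
tool_rot: [0.0, 0.172, 0.985, 0.0]
contact_force: [3.1, 2.5, -2.0]
gripper_width: 0.181
grasp_force: 2.0
```

Request:
apply_moves(deltas=[[0.82, [0.0, -0.0045, 0], -0.0016], [0.82, [0.0, -0.009, 0], -0.0032], [0.82, [0.0, -0.009, 0], -0.0032]])

```text
t: 8.8
eef_pos: [0.5034, 0.3209, 0.1617]
tool_rot: [-0.0, 0.162, 0.987, -0.0]
contact_force: [4.0, 3.6, -2.5]
gripper_width: 0.178
grasp_force: 1.8
```

```bash
python3 chk.py
```

```text
r 0.08715860720048567 ang 45.69994076763476
at [0.5034 0.3209 0.1617] yaw 71.3 F [ 4.   3.6 -2.5] t 8.8 w 0.178
[-0.0, -0.0065, 0.0] -0.0024
[-0.0002, -0.0131, 0.0] -0.0048
[-0.0004, -0.0196, 0.0] -0.0072
[-0.0008, -0.0261, 0.0] -0.0095
[-0.0012, -0.0327, 0.0] -0.0119
[-0.0018, -0.0392, 0.0] -0.0143
[-0.0024, -0.0457, 0.0] -0.0167
scene [[0.506, 0.316, 0.169]]
scene [[0.504, 0.315, 0.12]]
top []
top [[0.452, 0.338, 0.166]]
```

Request:
apply_moves(deltas=[[0.82, [0.0, -0.0045, 0], -0.0016], [0.82, [0.0, -0.009, 0], -0.0032], [0.82, [0.0, -0.009, 0], -0.0032]])

```text
t: 9.4
eef_pos: [0.5023, 0.3184, 0.1615]
tool_rot: [-0.001, 0.152, 0.988, -0.001]
contact_force: [0.6, -0.0, -0.0]
gripper_width: 0.181
grasp_force: 0.0
```

Request:
apply_moves(deltas=[[0.82, [0.0, -0.003, 0], -0.001], [0.82, [0.0, -0.006, 0], -0.002], [0.82, [0.0, -0.006, 0], -0.002]])

```text
t: 9.7
eef_pos: [0.5024, 0.3181, 0.1618]
tool_rot: [-0.0, 0.146, 0.989, -0.0]
contact_force: [-0.1, 0.3, -1.0]
gripper_width: 0.177
grasp_force: 0.0
```

```bash
python3 chk.py
```

```text
r 0.08725683747967225 ang 47.6877167584573
at [0.5024 0.3181 0.1618] yaw 73.2 F [-0.1  0.3 -1. ] t 9.7 w 0.177
[-0.0001, -0.0065, 0.0] -0.0024
[-0.0002, -0.0131, 0.0] -0.0048
[-0.0005, -0.0196, 0.0] -0.0072
[-0.0008, -0.0262, 0.0] -0.0095
[-0.0013, -0.0327, 0.0] -0.0119
[-0.0018, -0.0392, 0.0] -0.0143
[-0.0025, -0.0457, 0.0] -0.0167
scene [[0.502, 0.313, 0.156]]
scene [[0.503, 0.316, 0.118]]
top []
top [[0.453, 0.337, 0.162]]
```

The contact force vanished and the ring sank ~10 mm: the bolt dropped in. Opening and rising to check.

Request:
apply_moves(deltas=[[0.6, [0, 0, 0], 0], [0.4, [0, 0, 0], 0], [0.4, [0, 0, -0.1], 0], [0.4, [0, 0, -0.3], 0], [0.4, [0, 0, -0.45], 0], [0.4, [0, 0, -0.45], 0]])

```text
t: 10.6
eef_pos: [0.5049, 0.3198, 0.2567]
tool_rot: [0.003, 0.146, 0.989, 0.003]
contact_force: [-0.0, -0.7, 0.1]
gripper_width: 0.599
grasp_force: 0.0
```

Run:
```python
from h import *
a=np.radians(11.2);piv=C+.078*np.r_[np.sin(a),-np.cos(a)];print("piv",piv)
rows([[.6012,.157,.245,20],[.6012,.157,.140,20]])
for c in ("top","scene"):
    p=bot.read_camera(c)
    for n in ("ring_center","lever_knob","cam_lever"):print(c,n,[np.round(d["point"],3).tolist() for d in bot.look_for(p,n)[:1]])
a=p["color"][110:270,250:430,::-1];cv2.imwrite("pics/c8.png",cv2.resize(a,None,fx=3.7,fy=3.7,interpolation=cv2.INTER_CUBIC))
```

```text
piv [0.60115028 0.2164855 ]
at [0.5049 0.3198 0.2567] yaw 73.2 F [-0.  -0.7  0.1] t 10.6 w 0.599
[-0.6962, -0.6403, 0.0576] 0.1477
[-0.6937, -0.644, 0.5826] 0.1477
top ring_center []
top lever_knob []
top cam_lever []
scene ring_center [[0.502, 0.312, 0.162]]
scene lever_knob [[0.598, 0.212, 0.135]]
scene cam_lever [[0.594, 0.205, 0.138]]
```

View pics/c8.png

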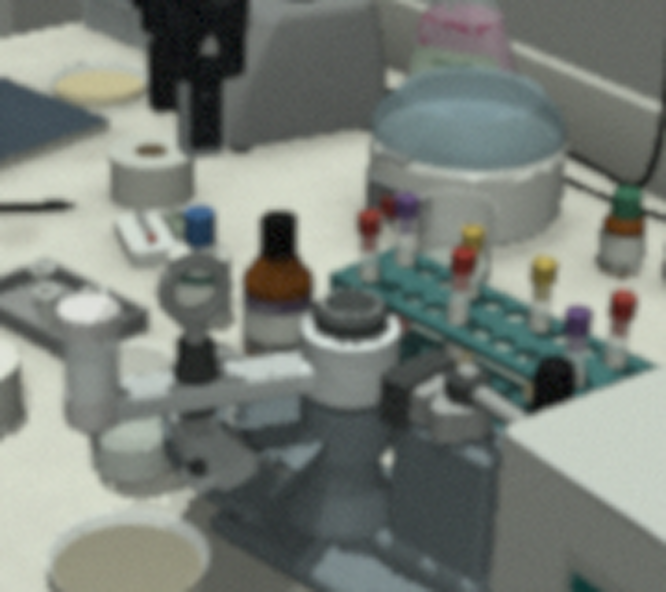

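Ring sits low (crop (195,290), barrel spacing as in the home view): bolt home. Check box clearance numerically, then go to the knob.

Run:
```python
from h import *
p=bot.read_camera("scene")
print("ring px seen (302.7,188.4); home/ridden:",proj(p,[.5053,.3198,.167]),proj(p,[.5053,.3198,.176]))
t=bot.read_camera("top")
for z in (0,.1,.2,.3): print(z,"top edge y",ray(t,447,170,z)[:2], "scene edge", ray(p,250+505/3.7,110+430/3.7,z)[:2],ray(p,250+660/3.7,110+365/3.7,z)[:2])
```

```text
ring px seen (302.7,188.4); home/ridden: [301.227313   188.63570314] [301.17862871 184.35196451]
0 top edge y [0.65968845 0.01910332] scene edge [0.73843287 0.32637379] [0.87729509 0.33133646]
0.1 top edge y [0.62725909 0.04840108] scene edge [0.62618917 0.20998882] [0.74102507 0.21409283]
0.2 top edge y [0.59482973 0.07769884] scene edge [0.51394546 0.09360384] [0.60475505 0.0968492 ]
0.3 top edge y [0.56240037 0.1069966 ] scene edge [ 0.40170176 -0.02278113] [ 0.46848503 -0.02039442]
```

Request:
apply_moves(deltas=[[0.55, [-0.18, -0.16, 0.02], 0.02], [0.55, [-0.36, -0.32, 0.03], 0.04], [0.55, [-0.52, -0.48, 0.03], 0.06], [0.55, [-0.62, -0.57, 0.03], 0.08], [0.55, [-0.62, -0.57, 0.03], 0.1]])

```text
t: 11.6
eef_pos: [0.5906, 0.1672, 0.2458]
tool_rot: [0.001, 0.451, 0.893, -0.001]
contact_force: [0.0, 0.2, 0.1]
gripper_width: 0.453
grasp_force: 0.0
```

Run:
```python
from h import *
rows([[.6015,.157,.245,12],[.6015,.157,.142,12]])
p=bot.read_camera("scene");print([np.round(d["point"],3).tolist() for d in bot.look_for(p,"lever_knob")[:2]])
```

```text
at [0.5906 0.1672 0.2458] yaw 36.4 F [0.  0.2 0.1] t 11.6 w 0.453
[-0.0735, 0.0133, 0.0044] 0.0679
[-0.072, 0.0136, 0.5194] 0.0679
[[0.596, 0.208, 0.134]]
```

Request:
apply_moves(deltas=[[0.4, [-0.073, 0.013, 0], 0.02], [0.4, [-0.073, 0.013, 0], 0.04], [0.4, [-0.073, 0.013, 0.0], 0.06], [0.4, [-0.073, 0.013, 0.1], 0.068], [0.4, [-0.073, 0.013, 0.22], 0.068], [0.4, [-0.073, 0.013, 0.34], 0.068], [0.4, [-0.073, 0.013, 0.43], 0.068], [0.4, [-0.073, 0.013, 0.51], 0.068], [0.4, [-0.073, 0.013, 0.51], 0.068]], squeeze=40)

```text
t: 12.6
eef_pos: [0.597, 0.1642, 0.1414]
tool_rot: [-0.002, 0.622, 0.783, -0.002]
contact_force: [-1.2, -0.6, 0.7]
gripper_width: 0.6
grasp_force: 0.0
```

Request:
apply_moves(deltas=[[0.8, [0, 0, 0], 0], [0.9, [0, 0, 0], 0], [0.9, [0, 0, 0], 0], [0.9, [0, 0, 0], 0], [0.9, [0, 0, 0], 0]])

```text
t: 13.1
eef_pos: [0.6001, 0.164, 0.1451]
tool_rot: [0.0, 0.624, 0.781, 0.001]
contact_force: [-0.3, 2.1, 5.6]
gripper_width: 0.222
grasp_force: 39.4
```

```bash
cat > lev.py <<'E'
from h import *
import sys
piv=np.array([.6012,.2165])
o=bot.get_obs();p=np.array(o["eef_pos"]);v=p[:2]-piv
R=Ro.from_quat(np.r_[o["tool_rot"][1:],o["tool_rot"][0]]).as_matrix();y0=np.degrees(np.arctan2(R[1,1],R[0,1]))
print("r",np.hypot(*v),"dir",np.degrees(np.arctan2(v[1],v[0]))%360,"grip",o["grasp_force"],"q7",o["q"][6])
T=[]
for a in -np.arange(.1,float(sys.argv[1])+.001,.1):
    c,s=np.cos(a),np.sin(a);u=np.array([[c,-s],[s,c]])@v;u*=.062/np.hypot(*u);T.append([*(piv+u),p[2],y0+np.degrees(a)])
rows(T)
E
python3 lev.py 0.8
```

```text
r 0.052549982634463026 dir 268.7884038189584 grip 39.43821430206299 q7 0.026175475337590633
at [0.6001 0.164  0.1451] yaw 12.8 F [-0.3  2.1  5.6] t 13.1 w 0.222
[-0.0369, -0.0411, -0.0001] 0.0159
[-0.025, -0.0697, -0.0002] 0.0318
[-0.0103, -0.097, -0.0002] 0.0477
[0.007, -0.1226, -0.0003] 0.0637
[0.0268, -0.1465, -0.0003] 0.0796
[0.0489, -0.1682, -0.0004] 0.0955
[0.0731, -0.1876, -0.0004] 0.1114
[0.0991, -0.2045, -0.0004] 0.1273
```

Gripped at 19 mm, but 6–7 mm off-centre; re-centre and regrip.

Request:
apply_moves(deltas=[[0.65, [0, 0, 0], 0], [0.65, [0, 0, 0], 0], [0.65, [-0.033, 0, 0], 0], [0.65, [-0.033, 0, 0], 0], [0.8, [-0.033, 0, 0], 0], [0.9, [-0.033, 0, 0], 0], [0.9, [-0.033, 0, 0], 0], [0.9, [-0.033, 0, 0], 0]])

```text
t: 13.9
eef_pos: [0.6009, 0.156, 0.1439]
tool_rot: [0.0, 0.625, 0.781, -0.0]
contact_force: [1.0, -3.4, 0.9]
gripper_width: 0.217
grasp_force: 39.0
```

```bash
python3 lev.py 0.8
```

```text
r 0.06050819581157108 dir 269.681903270815 grip 38.99606466293335 q7 0.03696546833453823
at [0.6009 0.156  0.1439] yaw 12.7 F [ 1.  -3.4  0.9] t 13.9 w 0.217
[0.0012, -0.0315, -0.0] 0.0159
[0.0126, -0.0603, -0.0] 0.0318
[0.0268, -0.0878, -0.0] 0.0477
[0.0437, -0.1138, -0.0] 0.0637
[0.0631, -0.138, -0.0001] 0.0796
[0.0849, -0.1601, -0.0001] 0.0955
[0.1087, -0.1799, -0.0001] 0.1114
[0.1344, -0.1972, -0.0001] 0.1273
```

Request:
apply_moves(deltas=[[1.0, [0.001, -0.031, 0], 0.016], [1.0, [0.012, -0.06, 0], 0.032], [1.0, [0.026, -0.088, 0], 0.048], [1.0, [0.043, -0.114, 0], 0.064], [1.0, [0.062, -0.138, 0], 0.08], [1.0, [0.084, -0.16, 0], 0.0955], [1.0, [0.108, -0.18, 0], 0.111], [1.0, [0.134, -0.197, 0], 0.127], [1.0, [0.134, -0.197, 0], 0.127]])

```text
t: 14.8
eef_pos: [0.5569, 0.1777, 0.1439]
tool_rot: [-0.001, 0.879, 0.477, 0.002]
contact_force: [4.2, 3.4, -5.1]
gripper_width: 0.218
grasp_force: 39.4
```

```bash
python3 lev.py 0.8
```

```text
r 0.05885742433397551 dir 221.22850063313595 grip 39.361193776130676 q7 -0.7124143036752556
at [0.5569 0.1777 0.1439] yaw -33.0 F [ 4.2  3.4 -5.1] t 14.8 w 0.218
[-0.0052, -0.0336, -0.0] 0.0159
[0.0076, -0.0619, -0.0] 0.0318
[0.0231, -0.0887, 0.0] 0.0477
[0.0413, -0.1138, 0.0001] 0.0637
[0.0619, -0.137, 0.0001] 0.0796
[0.0846, -0.158, 0.0002] 0.0955
[0.1094, -0.1766, 0.0003] 0.1114
[0.1359, -0.1927, 0.0003] 0.1273
```

Request:
apply_moves(deltas=[[1.0, [0.0, -0.033, 0], 0.016], [1.0, [0.01, -0.061, 0], 0.032], [1.0, [0.025, -0.088, 0], 0.048], [1.0, [0.043, -0.113, 0], 0.064], [1.0, [0.063, -0.136, 0], 0.08], [1.0, [0.086, -0.157, 0], 0.0955], [1.0, [0.108, -0.174, 0], 0.109], [1.0, [0.108, -0.174, 0], 0.109], [1.0, [0.108, -0.174, 0], 0.109]])

```text
t: 15.7
eef_pos: [0.5413, 0.2144, 0.144]
tool_rot: [-0.001, 0.988, 0.156, 0.003]
contact_force: [9.8, 5.1, -9.4]
gripper_width: 0.22
grasp_force: 40.3
```

```bash
python3 lev.py 0.2
```

```text
r 0.05991624886678867 dir 181.9640589477904 grip 40.33453166484833 q7 -1.3588097835559136
at [0.5413 0.2144 0.144 ] yaw -72.1 F [ 9.8  5.1 -9.4] t 15.7 w 0.22
[-0.0, -0.0322, 0.0] 0.0159
[0.0129, -0.0604, 0.0001] 0.0318
```

Request:
apply_moves(deltas=[[0.6, [0, 0, 0], 0], [0.55, [0, 0, 0], 0], [0.55, [0, 0, 0], 0], [0.55, [0, 0, -0.15], 0], [0.55, [0, 0, -0.35], 0], [0.55, [0, 0, -0.6], 0], [0.55, [0, 0, -0.8], 0], [0.55, [0, 0, -0.8], 0]])

```text
t: 16.5
eef_pos: [0.5418, 0.2116, 0.3096]
tool_rot: [-0.002, 0.988, 0.154, 0.004]
contact_force: [0.2, 0.4, 0.2]
gripper_width: 0.452
grasp_force: 0.0
```

Run:
```python
from h import *
rows([])
p=bot.read_camera("scene")
for n in ("ring_center","lever_knob","rinse_beaker","culture_dish"):print(n,[np.round(d["point"],3).tolist() for d in bot.look_for(p,n)[:1]])
print(proj(p,[.5392,.213,.174]),proj(p,[.5053,.3198,.167]))
a=p["color"][110:300,240:430,::-1];cv2.imwrite("pics/c9.png",cv2.resize(a,None,fx=3.1,fy=3.1,interpolation=cv2.INTER_CUBIC))
```

```text
at [0.5418 0.2116 0.3096] yaw -72.3 F [0.2 0.4 0.2] t 16.5 w 0.452
ring_center []
lever_knob [[0.567, 0.216, 0.136]]
rinse_beaker [[0.519, 0.403, 0.026]]
culture_dish [[0.467, 0.315, 0.016]]
[350.59254652 203.97123519] [301.227313   188.63570314]
```

View pics/c9.png

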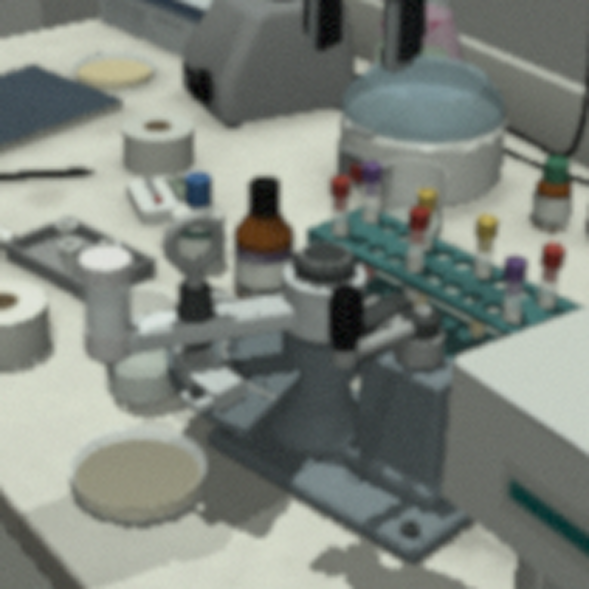

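The knob top (345,290 → px 351,204) sits at the predicted 1.48 rad position. The ring (194,244 → px 303,189) is at home height, and the beaker and dish have not moved. Handing in.

```bash
python3 -c "
from station import bot
print(bot.hand_in())"
```

```text
the job is handed in; nothing more can be done
None
```

The job is handed in, but no verdict came back: in the last picture the arm is in the next notch with the bolt home, the cam lever is at about 1.5 rad (target 1.48), and beaker and dish are where they were; brake shoe travel was not measured.

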